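Swap the car in the tyre-guarded pit bay

TASK

The red race car in the pit bay is boxed in by two tyre stacks. First move both stacks out of the way so that they stand wholly on the blue mat, then set the red car in the middle of the yellow service mat, lengthwise, and then park the green car in its place in the middle of the black bay, lengthwise inside the white outline (either nose direction). Finally stand each stack back upright on the middle of the spot it came from, the tall one on the red spot and the short one on the white spot, and leave the orange car where it is.

Things in the scene. Friction and masses are not known exactly. Their poses are not given: they have to be found in the camera images.
- car_red: Loose red model race car with white stripe, 55 mm wide (x) x 106 mm long (y) x 43 mm high, 0.11 kg. Starts in the bay. Origin: centre of the underside at wheel-foot height; z up, y along its length. Grasp across the body sides at its middle (about 48 mm wide there, between the wheels).
- car_green: Loose green model car with white stripe, 55 mm wide (x) x 100 mm long (y) x 49 mm high, 0.11 kg, standing on the bare table, either in front of the bay (nearer the robot) or to the right of it. Origin and axes as for the red car; grasp it the same way.
- car_orange: Orange and black model race car, 55 x 101 x 43 mm, a bystander to leave alone, standing on the bare table in front of the bay or to the right of it, where the green car is not. Origin and axes as for the red car.
- stack_tall: Loose stack of three glued tyres, red, white, red, 37 mm diameter, 36 mm high, 0.03 kg. Origin: centre of its underside, z up. Starts on the red spot close beside the red car: no room for a finger between them, so take it with the fingers ahead and behind, spaced along the length of the car.
- stack_short: Loose stack of two glued tyres, white on red, 37 mm diameter, 24 mm high, 0.03 kg. Origin: centre of its underside, z up. Starts on the white spot on the other side of the red car, just as close.
- bay: Pit bay: fixed black board 170 mm (x) x 136 mm (y) x 3 mm thick with a thin white painted outline 72 mm (x) x 124 mm (y) in its middle, in which a car stands with its length along the board's y. Origin: centre of the underside, on the table. The two spots lie on it 52 mm either side of its centre along x.
- spot_tall: Red disc, 48 mm diameter, 1 mm thick, fixed on the bay board; the home of the tall stack. Origin: centre of its underside, 3 mm above the table; a stack on it stands 4 mm above the table. Which side of the bay it is on varies.
- spot_short: White disc, 48 mm diameter, 1 mm thick, fixed on the bay board; the home of the short stack. Origin as for the red disc.
- service_mat: Fixed yellow mat 100 mm (x) x 150 mm (y) x 3 mm thick with a thin black outline 78 x 128 mm; target for the red car, its length along the mat's y. Origin: centre of the underside, on the table. It may lie at the left or the right.
- side_mat: Fixed blue mat 100 mm (x) x 150 mm (y) x 3 mm thick with a white line at its edge; the side area on which both stacks wait, side by side along its y. Origin: centre of the underside, on the table. It may lie at the left or the right.

How it is judged:
By the outcome, as a careful person would: the job done as asked, in the order asked, and still so for the second after the job is handed in, with the robot touching nothing.
It also fails if it takes over 131 s, if anything falls off the work surface, if the arm or the gripper's body presses on something with over 40 N, if the wrist force passes 120 N, or if a joint passes its speed limit or range.

ROBOT

A 7-joint arm with a two-finger parallel gripper is mounted at the origin on a cart in front of the work surface, level with it; the furniture and walls round the work are solid. World frame = base frame: x ahead of the robot, y to its left, z up, the work surface at z = 0. Lengths are in m, angles in rad, forces in N, time in s.
With the tool pointing down it reaches from about 0.425 to 0.875 m from the base axis. Payload 9.9 kg.
Tool frame: the origin (TCP) lies at the very end of the fingers, on their centre line; the grasp point (between the pads) lies 19 mm behind it; z points along the fingers, y is the line along which they close (so a half turn about z gives the same grasp; the last joint's range is limited). The gripper opens to 85 mm and grips with 20 to 120 N. Pads are 22 mm wide; open, the fingers measure 114 mm over their backs; the gripper's body (76 mm by 85 mm) begins 54 mm behind the grasp point. The pads swing forward as they close: fully open they stand 13 mm farther back than shut.
Start: joints at [-1.214, 0.576, 0.025, 1.437, -0.015, 1.129, -0.057], TCP at [0.288, 0.61, 0.231] pointing down, gripper open.
Joint ranges: [-2.76, 2.76], [-0.34, 2.15], [-1.52, 1.57], [0.19, 2.46], [-1.09, 4.23], [0.17, 1.99], [-2.82, 2.82]. Speed limits (rad/s): [2.22, 2.22, 3.01, 3.01, 3.14, 3.14, 3.14].

INTERFACE

Orientations are given as a rotation vector (axis times angle).
In Python, from station import sense, read_camera, calibration, sign_off gives the robot as it stands.
- The arm moves only by the shell command python3 -m handwheel 'ROWS' [FORCE]. ROWS is a JSON object of lists of equal length, an entry for each row: "offset": the shift along the tool's x, y, z in m, a list of three; "twist": the turn about the tool's z in degrees; "gripper": the opening, from 0 (shut) to 1 (fully open). In form: {"offset": [[x, y, z], ...], "twist": [twist, ...], "gripper": [gripper, ...]}. A call has 1 to 12 rows; each row is the pose to reach, as a shift and turn from the pose commanded when the call began, along the tool's axes at that moment; what a row does not reach only later rows make up. A row lasts 1/10 s, in which the tool goes at most 50 mm and 8.59 degrees, less where a joint would pass 70% of its speed; a pose out of reach is approached as far as the arm can. A call with a gripper value outside its range is refused whole. The fingers move at their own pace and stop on an object; FORCE is the grip in N (left out, the last holds). Time passes only in rows, so rows that repeat a pose let the fingers close. It gives the time, the measured TCP pose, the force, the opening and the grip force at its end, in the units of the state.
- sense(): the state, without advancing time (a new reading comes with each control period).
- read_camera(name): name is "scene" or "top" or "wrist"; returns the picture (480x640x3 uint8, red, green, blue); there is no depth.
- calibration(name): a dict with "fx", "fy", "cx", "cy" (pixels), "xyz" and "attitude" of the camera in the world; the wrist camera has in their place "mount" (4x4, takes a point from camera to tool coordinates, whose origin is the TCP and whose axes are the flange's). Camera axes: x right, y down, z forward; pixel columns grow to the right and rows downward; lengths in m; the calibration is good to about 2 mm. A picture is of the moment at which its call begins: read the wrist's pose just before it. calibration takes no time and is no camera call.
- sign_off(): hands the job in; it is judged then, once.
The state is a dict: "t": time; "joints": joint angles; "qvel": joint speeds; "joint_torque": joint torques, N m; "eef_pos": TCP position; "orientation": TCP orientation; "contact_force": force on the tool from outside, world axes, zero at the start; "moment": the same for the moment, N m; "finger_gap": finger opening in m; "grip_force": force on a finger pad.
Only numpy, scipy, OpenCV 4.12 (cv2) and the standard library are available. Lean on these libraries where they do the work, as an engineer would, in place of code of your own. Each camera call takes 0.05 s, during which the arm holds its last target. There are 200 camera calls.

## Working session

There is one attempt and no reset: what is moved stays moved. The work goes in short steps, Python scripts to look and compute and a shell command to move; the robot and the scene stay as the last step left them, time stands still between calls to the robot, and variables do not carry over. Pictures are saved under pics/ and viewed, at most 14 in all, crops included, and the job is handed in when it is done.

```bash
ls; mkdir -p pics; python3 - <<'E'
from station import *
import cv2
s=sense();print(s)
for n in("scene","top","wrist"):
    print(n,calibration(n))
for n in("scene","top"):
    cv2.imwrite(f"pics/{n}0.png",read_camera(n)[:,:,::-1])
E
```

```text
pics
{'t': 0.0, 'joints': array([-1.21380873,  0.576523  ,  0.02483032,  1.43793312, -0.01499043,
        1.12899807, -0.05651827]), 'qvel': array([-0.00041428, -0.00057429, -0.0010025 , -0.0008098 ,  0.00084179,
        0.00146243, -0.00035084]), 'joint_torque': array([ 6.85760770e-04, -7.65768814e+01,  2.24964961e+00, -2.85955828e+01,
        1.50272314e-02,  1.28262397e-02,  7.56235727e-05]), 'eef_pos': array([0.28778251, 0.61006346, 0.23043962]), 'orientation': array([-6.86686820e-01, -3.06533901e+00,  2.59740394e-03]), 'contact_force': array([-0.3033406 , -0.45388916,  0.49879218]), 'moment': array([-0.01984092, -0.00150603,  0.02349846]), 'grip_force': 0.0, 'finger_gap': 0.08503439456637434}
scene {'fx': 437.1056078958015, 'fy': 437.1056078958015, 'cx': 314.2662014157173, 'cy': 240.8800134669106, 'xyz': array([ 0.08094505, -0.56832406,  0.56330114]), 'attitude': array([-2.10204406,  0.83890627, -0.42537474])}
top {'fx': 564.2414186366755, 'fy': 564.2414186366755, 'cx': 327.9013612917711, 'cy': 233.96815400119894, 'xyz': array([ 0.39789627, -0.06899653,  1.01805666]), 'attitude': array([-2.12923227,  2.17040962, -0.18140253])}
wrist {'fx': 415.62163720617093, 'fy': 415.62163720617093, 'cx': 321.0623982358169, 'cy': 247.86497260351166, 'mount': array([[ 3.79406782e-04, -9.55007699e-01, -2.96580766e-01,
         7.59097655e-02],
       [ 9.99999906e-01,  4.24582300e-04, -8.79106874e-05,
        -8.15491860e-04],
       [ 2.09878327e-04, -2.96580704e-01,  9.55007771e-01,
        -1.43669509e-01],
       [ 0.00000000e+00,  0.00000000e+00,  0.00000000e+00,
         1.00000000e+00]])}
```

View pics/top0.png

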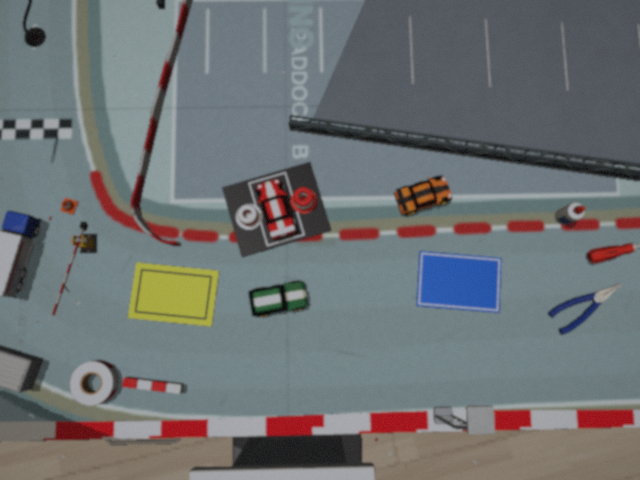

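View pics/scene0.png

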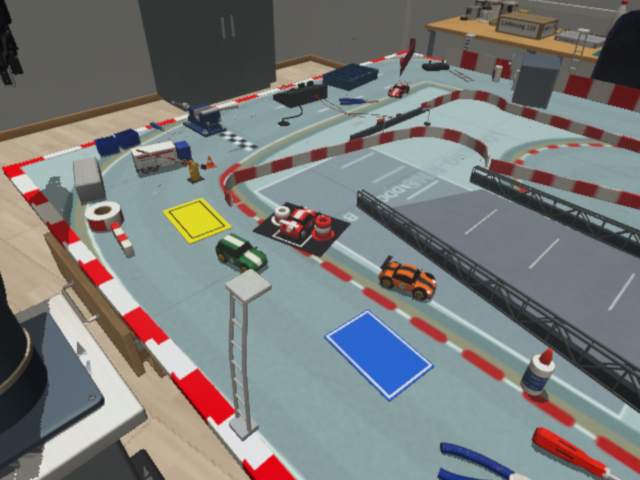

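The top view shows the bay board around (276,209), with the white stack at (248,216), the red car at (278,210) and the tall stack at (304,201). The yellow mat is at (174,294), green car (279,298), blue mat (459,282) and orange car (424,195). The scene view agrees, and shows a gantry tower near the base on the right.

```bash
cat > h.py <<'E'
from station import *
import cv2, numpy as np
from scipy.spatial.transform import Rotation as R
def pose(name):
    c=calibration(name)
    if name=="wrist":
        s=sense(); T=np.eye(4);T[:3,:3]=R.from_rotvec(s["orientation"]).as_matrix();T[:3,3]=s["eef_pos"]
        T=T@c["mount"]; return c,T[:3,:3],T[:3,3]
    return c,R.from_rotvec(c["attitude"]).as_matrix(),c["xyz"]
def cast(P,px,z):
    c,M,o=P; px=np.asarray(px,float).reshape(-1,2)
    d=np.c_[(px[:,0]-c["cx"])/c["fx"],(px[:,1]-c["cy"])/c["fy"],np.ones(len(px))]@M.T
    return o+d*((z-o[2])/d[:,2])[:,None]
def proj(P,X):
    c,M,o=P; q=(np.atleast_2d(X)-o)@M
    return np.c_[q[:,0]/q[:,2]*c["fx"]+c["cx"],q[:,1]/q[:,2]*c["fy"]+c["cy"]]
def rect(P,mask,z,box=None):
    "largest blob -> centre, sizes, long-axis angle (deg) on plane z, world"
    if box: m=np.zeros_like(mask);m[box[1]:box[3],box[0]:box[2]]=mask[box[1]:box[3],box[0]:box[2]];mask=m
    cs,_=cv2.findContours(mask,cv2.RETR_EXTERNAL,cv2.CHAIN_APPROX_NONE)
    k=max(cs,key=cv2.contourArea)
    w=cast(P,k,z)[:,:2]
    (c,s,a)=cv2.minAreaRect((w*1000).astype(np.float32))
    if s[0]<s[1]: s=(s[1],s[0]);a+=90
    return np.round(np.array(c)/1000,4),np.round(s,1),round((a+90)%180-90,1),cv2.boundingRect(k)
def hsv(im): return cv2.cvtColor(im,cv2.COLOR_RGB2HSV)
def rng(h,lo,hi): return cv2.inRange(h,np.array(lo),np.array(hi))
def state():
    s=sense();print("t",round(s["t"],2),"eef",s["eef_pos"].round(4),"R",R.from_rotvec(s["orientation"]).as_matrix().round(3).tolist(),"gap",s["finger_gap"].round(4),"grip",s["grip_force"])
E
python3 - <<'E'
from h import *
im=cv2.imread("pics/top0.png")[:,:,::-1].copy();h=hsv(im);P=pose("top")
print(P[1].round(3))
print("yellow",rect(P,rng(h,(22,120,90),(35,255,255)),.003))
print("blue",rect(P,cv2.morphologyEx(rng(h,(100,150,80),(125,255,255)),cv2.MORPH_OPEN,np.ones((3,3))),.003,(400,240,515,320)))
print("green",rect(P,rng(h,(45,80,20),(85,255,255)),.025,(240,270,320,325)))
print("orange",rect(P,rng(h,(5,120,80),(20,255,255)),.025,(385,170,460,220)))
m=(im.max(2)<75).astype(np.uint8)*255
m=cv2.morphologyEx(m,cv2.MORPH_CLOSE,np.ones((15,15)))
print("bay",rect(P,m,.003,(215,155,340,262)))
for n,p,z in(("short",(248,216),.024),("tall",(304,201),.04),("car",(278,210),.03)): print(n,cast(P,p,z))
state()
E
```

```text
[[-0.02  -0.988  0.151]
 [-1.     0.018 -0.018]
 [ 0.015 -0.152 -0.988]]
yellow (array([0.4503, 0.1907]), array([147.3,  97.6]), 82.9, (129, 263, 89, 63))
blue (array([ 0.4627, -0.3219]), array([133.4,  83.3]), 84.1, (422, 256, 75, 52))
green (array([ 0.4264, -0.0296]), array([37.6, 14.6]), -79.9, (286, 299, 22, 12))
orange (array([ 0.6378, -0.2711]), array([63.4, 18.2]), -77.2, (412, 178, 35, 15))
bay (array([0.6017, 0.0063]), array([167.6, 133.6]), -73.9, (223, 163, 108, 93))
short [[0.58502266 0.05519449 0.024     ]]
tall [[ 0.60725458 -0.04559671  0.04      ]]
car [[0.59382523 0.00114411 0.03      ]]Traceback (most recent call last):
  File "<stdin>", line 12, in <module>
  File "h.py", line 29, in state
    s=sense();print("t",round(s["t"],2),"eef",s["eef_pos"].round(4),"R",R.from_rotvec(s["orientation"]).as_matrix().round(3).tolist(),"gap",s["finger_gap"].round(4),"grip",s["grip_force"])
                                                                                                                                            ^^^^^^^^^^^^^^^^^^^^^
AttributeError: 'float' object has no attribute 'round'
```

```bash
cat >> h.py <<'E'
def state():
    s=sense();M=R.from_rotvec(s["orientation"]).as_matrix()
    print("t",round(s["t"],2),"eef",s["eef_pos"].round(4),"yaw",round(np.degrees(np.arctan2(M[1,1],M[0,1])),1),"gap",round(float(s["finger_gap"]),4),"grip",round(float(s["grip_force"]),1),"q7",round(s["joints"][6],2),"F",s["contact_force"].round(1))
def plan(xyz,yaw):
    "offset in tool axes and twist (tool y to lie at world angle yaw)"
    s=sense();M=R.from_rotvec(s["orientation"]).as_matrix();cur=np.degrees(np.arctan2(M[1,1],M[0,1]))
    print("offset",(M.T@(np.array(xyz)-s["eef_pos"])).round(4),"twist",round((cur-yaw+180)%360-180,1))
E
python3 -c "
from h import *
state();plan((.602,.006,.25),16)"
```

```text
t 0.1 eef [0.2878 0.6101 0.2305] yaw 64.7 gap 0.0856 grip 0.0 q7 -0.06 F [ 0.4 -0.1 -0.3]
offset [-0.5419 -0.4124 -0.0188] twist 48.7
```

```bash
python3 -m handwheel '{"offset":[[-0.042,-0.032,-0.019],[-0.084,-0.064,-0.019],[-0.126,-0.096,-0.019],[-0.168,-0.128,-0.019],[-0.21,-0.16,-0.019],[-0.252,-0.192,-0.019],[-0.294,-0.224,-0.019],[-0.336,-0.256,-0.019],[-0.378,-0.288,-0.019],[-0.42,-0.32,-0.019],[-0.462,-0.352,-0.019],[-0.5,-0.38,-0.019]],"twist":[4,8,12,16,20,24,28,32,36,40,44,48.7],"gripper":[1,1,1,1,1,1,1,1,1,1,1,1]}'
python3 -c "
from h import *
state();plan((.602,.006,.25),16)"
```

```text
t: 1.3
eef_pos: [0.5639, 0.079, 0.2502]
orientation: [-1.893, -2.507, 0.0]
contact_force: [0.3, 0.4, 0.1]
finger_gap: 0.0852
grip_force: 0.0
t 1.3 eef [0.5639 0.079  0.2502] yaw 15.9 gap 0.0852 grip 0.0 q7 0.22 F [0.3 0.4 0.1]
offset [-0.0806  0.0166  0.0002] twist -0.1
```

```bash
python3 -m handwheel '{"offset":[[-0.03,0.006,0],[-0.052,0.01,0],[-0.052,0.01,0],[-0.052,0.01,0]],"twist":[0,0,0,0],"gripper":[1,1,1,1]}' >/dev/null
python3 -c "
from h import *
state();P=pose('wrist');im=read_camera('wrist');cv2.imwrite('pics/w1.png',im[:,:,::-1]);np.savez('w1.npz',im=im,M=P[1],o=P[2])
"
```

```text
t 1.7 eef [0.5872 0.0336 0.2498] yaw 16.0 gap 0.0852 grip 0.0 q7 0.31 F [-0.6 -0.  -0.4]
```

View pics/w1.png

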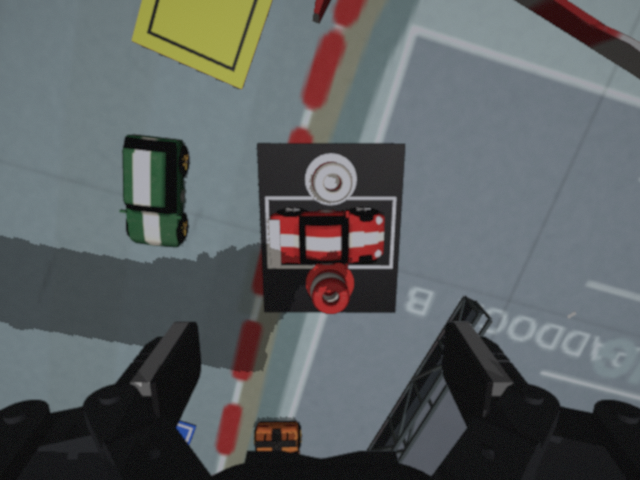

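The wrist view shows the bay at (332,228), with corners near (258,143), (405,143), (396,312) and (264,312). The short stack is at (331,180), the tall at (330,288), the red car at (328,237) and the green car at (156,190).

```bash
python3 - <<'E'
from h import *
d=np.load("w1.npz");im=d["im"];P=(calibration("wrist"),d["M"],d["o"]);h=hsv(im)
m=(im.max(2)<65).astype(np.uint8)*255
m=cv2.morphologyEx(m,cv2.MORPH_OPEN,np.ones((3,3)));b=np.zeros_like(m);b[138:318,250:412]=m[138:318,250:412]
b=cv2.morphologyEx(b,cv2.MORPH_CLOSE,np.ones((45,45)))
r=rect(P,b,.003);print("bay",r)
c=r[0];a=np.radians(r[2]);u=np.array([np.cos(a),np.sin(a)])
for s in(-52,52):
    p=c+u*s/1000; print(s,p.round(4),"top px z.028/.040",proj(P,[[*p,.028],[*p,.04]]).round(0).tolist())
# red car: all non-black body within outline: red+white
red=cv2.bitwise_or(rng(h,(0,120,60),(8,255,255)),rng(h,(170,120,60),(180,255,255)))
print("redcar body",rect(P,red,.03,(266,205,390,262)))
g=rng(h,(40,70,15),(90,255,255));g=cv2.morphologyEx(g,cv2.MORPH_CLOSE,np.ones((25,25)))
print("green",rect(P,g,.025,(110,125,200,255)))
# stack holes/top circles
gr=cv2.medianBlur(cv2.cvtColor(im,cv2.COLOR_RGB2GRAY),3)
print("short top",rect(P,cv2.inRange(gr,130,255),.028,(303,150,362,204)))
print("tall red",rect(P,red,.04,(300,266,362,318)))
E
```

```text
bay (array([0.6026, 0.0051]), array([169.8, 136.2]), -74.0, (257, 144, 148, 170))
-52 [0.5883 0.0551] top px z.028/.040 [[330.0, 184.0], [330.0, 186.0]]
52 [ 0.6169 -0.0449] top px z.028/.040 [[329.0, 293.0], [329.0, 299.0]]
redcar body (array([0.6089, 0.0279]), array([75.1, 18.9]), 9.2, (302, 210, 83, 22))
green (array([0.4371, 0.0038]), array([96.2, 55.8]), -80.7, (120, 135, 63, 112))
short top (array([0.5888, 0.0601]), array([51.5, 42.7]), 16.0, (303, 154, 59, 50))
tall red (array([ 0.6145, -0.0366]), array([46.7, 44.9]), -74.0, (305, 266, 50, 48))
```

```bash
python3 -c "
import cv2
im=cv2.imread('pics/w1.png')[138:318,250:412]
cv2.imwrite('pics/w1c.png',cv2.resize(im,None,fx=3.3,fy=3.3,interpolation=cv2.INTER_CUBIC))"
```

```text
(no output)
```

View pics/w1c.png

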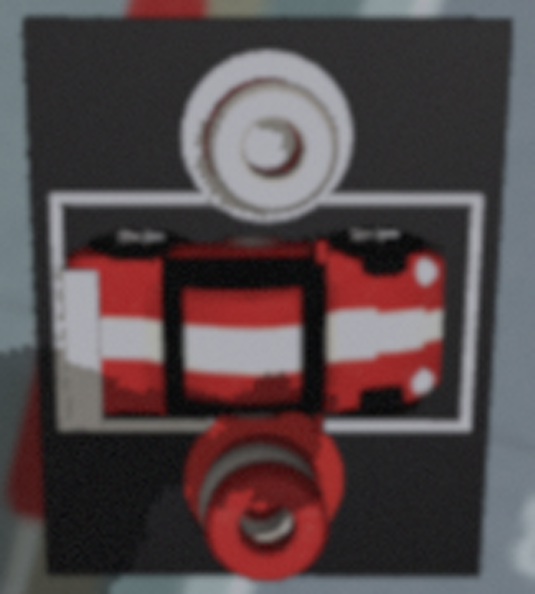

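The crop shows the tall stack's top ring centred at about px (331,296) and its spot at (330,285). The short stack's top is at (332,182.5) and its spot at (331,179).

```bash
python3 - <<'E'
from h import *
d=np.load("w1.npz");P=(calibration("wrist"),d["M"],d["o"])
for p,z in(((331,295.6),.04),((330,285),.004),((332,182.5),.028),((331,179),.004),((304,232),.043),((346,236),.038),((328.5,228),.02)): print(p,z,cast(P,p,z)[0].round(4))
plan((.6155,-.0435,.12),16)
E
```

```text
(331, 295.6) 0.04 [ 0.6175 -0.0416  0.04  ]
(330, 285) 0.004 [ 0.6185 -0.0458  0.004 ]
(332, 182.5) 0.028 [0.5896 0.057  0.028 ]
(331, 179) 0.004 [0.5893 0.0567 0.004 ]
(304, 232) 0.043 [0.5774 0.0109 0.043 ]
(346, 236) 0.038 [0.6143 0.0163 0.038 ]
(328.5, 228) 0.02 [0.5989 0.0147 0.02  ]
offset [-0.083   0.0058  0.1299] twist 0.1
```

```bash
python3 -m handwheel '{"offset":[[-0.042,0.004,0.03],[-0.084,0.008,0.06],[-0.084,0.008,0.1],[-0.084,0.008,0.13],[-0.084,0.008,0.15],[-0.084,0.008,0.15],[-0.084,0.008,0.15],[-0.084,0.008,0.15]],"twist":[0,0,0,0,0,0,0,0],"gripper":[1,1,1,1,1,1,1,1]}'
python3 -c "
from h import *
state();plan((.6175,-.0437,.009),16)"
```

```text
t: 2.55
eef_pos: [0.6193, -0.0442, 0.1018]
orientation: [1.887, 2.509, 0.002]
contact_force: [0.5, 0.4, 0.2]
finger_gap: 0.0853
grip_force: 0.0
t 2.55 eef [ 0.6193 -0.0442  0.1018] yaw 16.1 gap 0.0853 grip 0.0 q7 0.51 F [0.5 0.4 0.2]
offset [ 0.001  -0.0017  0.0928] twist 0.1
```

```bash
python3 -m handwheel '{"offset":[[0.001,-0.0015,0.03],[0.001,-0.0015,0.06],[0.001,-0.0015,0.08],[0.001,-0.0015,0.09],[0.001,-0.0015,0.093],[0.001,-0.0015,0.093],[0.001,-0.0015,0.093]],"twist":[0,0,0,0,0,0,0],"gripper":[1,1,1,1,1,1,1]}' 
python3 -m handwheel '{"offset":[[0,0,0],[0,0,0],[0,0,0],[0,0,0],[0,0,0],[0,0,0],[0,0,0],[0,0,0]],"twist":[0,0,0,0,0,0,0,0],"gripper":[0.3,0.3,0.3,0.3,0.3,0.3,0.3,0.3]}' 25
python3 -c "
from h import *
state()"
```

```text
t: 3.25
eef_pos: [0.6176, -0.0444, 0.0086]
orientation: [1.889, 2.508, 0.002]
contact_force: [-0.3, 1.1, -0.1]
finger_gap: 0.0855
grip_force: 0.0
t: 4.05
eef_pos: [0.6168, -0.0444, 0.0078]
orientation: [1.89, 2.509, 0.0]
contact_force: [-1.0, 0.2, 5.4]
finger_gap: 0.0348
grip_force: 24.5
t 4.05 eef [ 0.6168 -0.0444  0.0078] yaw 16.0 gap 0.0348 grip 24.5 q7 0.54 F [-1.   0.2  5.4]
```

```bash
python3 - <<'E'
from h import *
print("tower base",cast(pose("scene"),(243,428),0)[0].round(3))
a=pose("top");b=pose("scene")
A=cast(a,(480,418),0)[0]-a[2];B=cast(b,(248,286),0)[0]-b[2]
t=np.linalg.lstsq(np.c_[A,-B],b[2]-a[2],rcond=None)[0];print("top",a[2]+A*t[0],b[2]+B*t[1])
print([cast(a,p,.003)[0].round(4).tolist() for p in((418,252),(501,258),(498,312),(416,305))])
plan((.4588,-.3587,.12),-6)
E
```

```text
tower base [ 0.232 -0.279  0.   ]
top [ 0.26547246 -0.28008764  0.24297586] [ 0.26526256 -0.27995405  0.24297534]
[[0.5171, -0.2502, 0.003], [0.5034, -0.4009, 0.003], [0.4064, -0.389, 0.003], [0.4217, -0.2424, 0.003]]
offset [-0.2584 -0.2387 -0.1123] twist 22.0
```

```bash
python3 -m handwheel '{"offset":[[0,0,-0.02],[0,0,-0.06],[-0.02,-0.018,-0.1],[-0.05,-0.045,-0.112],[-0.08,-0.072,-0.112],[-0.11,-0.099,-0.112],[-0.14,-0.126,-0.112],[-0.17,-0.153,-0.112],[-0.2,-0.18,-0.112],[-0.237,-0.214,-0.112],[-0.237,-0.214,-0.112],[-0.237,-0.214,-0.112]],"twist":[0,0,0,3,6,9,12,15,18,22,22,22],"gripper":[0.3,0.3,0.3,0.3,0.3,0.3,0.3,0.3,0.3,0.3,0.3,0.3]}'
python3 -m handwheel '{"offset":[[0,0,0],[0,0,0]],"twist":[0,0],"gripper":[0.3,0.3]}' >/dev/null
python3 -c "
from h import *
state();plan((.4768,-.3315,.0085),-6)
cv2.imwrite('pics/t2.png',read_camera('wrist')[:,:,::-1])"
```

```text
t: 5.25
eef_pos: [0.4755, -0.3326, 0.1193]
orientation: [2.337, 2.1, -0.001]
contact_force: [0.5, 0.8, -1.3]
finger_gap: 0.0351
grip_force: 25.1
t 5.45 eef [ 0.4774 -0.3297  0.1192] yaw -5.8 gap 0.035 grip 25.1 q7 0.71 F [ 0.  -0.1 -0.3]
offset [-0.0019 -0.0005  0.1107] twist 0.2
```

View pics/t2.png

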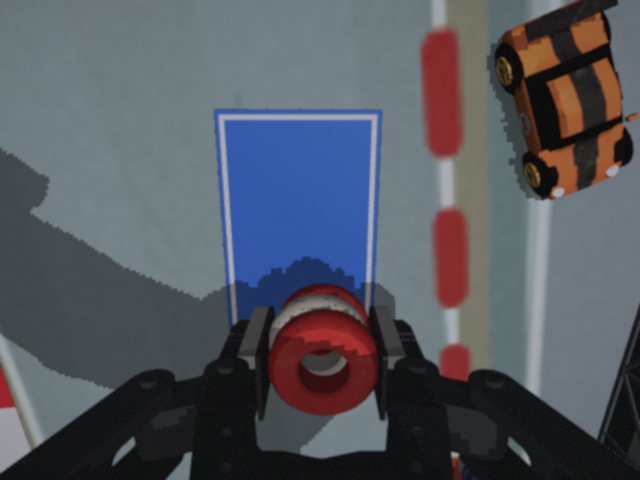

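The tall stack is held upright between the pads at (323,360), over the blue mat (x 215–382 at its far edge).

```bash
python3 -m handwheel '{"offset":[[-0.002,0,0.03],[-0.002,0,0.06],[-0.002,0,0.085],[-0.002,0,0.1],[-0.002,0,0.107],[-0.002,0,0.1105],[-0.002,0,0.1105],[-0.002,0,0.1105]],"twist":[0,0,0,0,0,0,0,0],"gripper":[0.3,0.3,0.3,0.3,0.3,0.3,0.3,0.3]}'
python3 -m handwheel '{"offset":[[0,0,0],[0,0,0],[0,0,0],[0,0,0],[0,0,0],[0,0,-0.03],[0,0,-0.07],[0,0,-0.11],[0,0,-0.11],[0,0,-0.11]],"twist":[0,0,0,0,0,0,0,0,0,0],"gripper":[0.6,0.8,1,1,1,1,1,1,1,1]}' 
python3 -c "
from h import *
state();plan((.5889,.0553,.12),16)"
```

```text
t: 6.3
eef_pos: [0.4768, -0.3334, 0.0096]
orientation: [2.333, 2.103, 0.0]
contact_force: [0.3, -0.4, -0.3]
finger_gap: 0.0351
grip_force: 25.1
t: 7.3
eef_pos: [0.4768, -0.3333, 0.1196]
orientation: [2.332, 2.102, 0.001]
contact_force: [0.3, 0.4, -0.6]
finger_gap: 0.0854
grip_force: 0.0
t 7.3 eef [ 0.4768 -0.3333  0.1196] yaw -5.9 gap 0.0854 grip 0.0 q7 0.72 F [ 0.3  0.4 -0.6]
offset [ 0.3981  0.0713 -0.0005] twist -21.9
```

```bash
python3 -m handwheel '{"offset":[[0.04,0.007,0],[0.08,0.014,0],[0.12,0.021,0],[0.16,0.028,0],[0.2,0.036,0],[0.24,0.043,0],[0.28,0.05,0],[0.32,0.057,0],[0.36,0.064,0],[0.398,0.071,0],[0.398,0.071,0],[0.398,0.071,0]],"twist":[-2,-4,-6,-8,-10,-12,-14,-16,-18,-20,-22,-22],"gripper":[1,1,1,1,1,1,1,1,1,1,1,1]}' >/dev/null
python3 -m handwheel '{"offset":[[0,0,0],[0,0,0],[0,0,0]],"twist":[0,0,0],"gripper":[1,1,1]}' >/dev/null
python3 -c "
from h import *
state();plan((.5889,.0555,.004),16)
cv2.imwrite('pics/w3.png',read_camera('wrist')[:,:,::-1])"
```

```text
t 8.8 eef [0.588  0.054  0.1187] yaw 15.9 gap 0.0851 grip 0.0 q7 0.35 F [-0.1 -0.2 -0. ]
offset [0.0012 0.0013 0.1147] twist -0.1
```

View pics/w3.png

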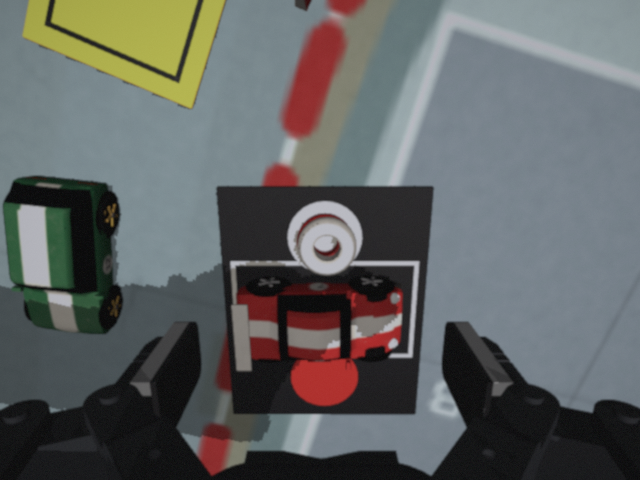

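The red spot is now bare at (324,382), the short stack is at (327,245) on its white spot at (324,236), the red car's body centres near (318,325), and the green car is at (63,255).

```bash
python3 - <<'E'
from h import *
im=cv2.imread("pics/w3.png")[:,:,::-1].copy();P=pose("wrist");h=hsv(im)
red=cv2.bitwise_or(rng(h,(0,120,60),(8,255,255)),rng(h,(170,120,60),(180,255,255)))
print("spot",rect(P,red,.004,(285,364,365,412)))
m=(im.max(2)<65).astype(np.uint8)*255
b=np.zeros_like(m);b[180:420,212:438]=m[180:420,212:438]
b=cv2.morphologyEx(cv2.morphologyEx(b,cv2.MORPH_OPEN,np.ones((3,3))),cv2.MORPH_CLOSE,np.ones((75,75)))
r=rect(P,b,.003);print("bay",r)
a=np.radians(r[2]);u=np.array([np.cos(a),np.sin(a)])
for s in(-.052,.052):p=r[0]+u*s;print(p.round(4),proj(P,[[*p,.004],[*p,.028]]).round(1).tolist())
w=rng(h,(0,0,140),(180,70,255))
print("white",rect(P,w,.028,(280,195,370,262)))
# car: non-dark saturated red extent, spoiler and nose ends
print("spoiler/nose", cast(P,[(241,338),(400,322)],.02).round(4).tolist(), "roof",cast(P,(315,327),.043).round(4))
E
```

```text
spot (array([ 0.6196, -0.0508]), array([49.2, 35.6]), 16.0, (290, 364, 69, 43))
bay (array([0.6029, 0.006 ]), array([169.7, 135.9]), -74.0, (217, 187, 216, 228))
[0.5886 0.056 ] [[323.5, 238.0], [323.7, 249.2]]
[ 0.6172 -0.044 ] [[323.4, 376.8], [323.6, 398.2]]
white (array([0.5836, 0.0657]), array([48. , 36.2]), 16.0, (280, 201, 82, 61))
spoiler/nose [[0.5541, -0.0199, 0.02], [0.6504, 0.0197, 0.02]] roof [[0.5955 0.013  0.043 ]]
```

```bash
python3 -m handwheel '{"offset":[[0.002,0.0015,0.03],[0.002,0.0015,0.06],[0.002,0.0015,0.085],[0.002,0.0015,0.1],[0.002,0.0015,0.11],[0.002,0.0015,0.1135],[0.002,0.0015,0.1135],[0.002,0.0015,0.1135]],"twist":[0,0,0,0,0,0,0,0],"gripper":[1,1,1,1,1,1,1,1]}' 
python3 -m handwheel '{"offset":[[0,0,0],[0,0,0],[0,0,0],[0,0,0],[0,0,0],[0,0,0],[0,0,0],[0,0,0]],"twist":[0,0,0,0,0,0,0,0],"gripper":[0.3,0.3,0.3,0.3,0.3,0.3,0.3,0.3]}' 25
python3 -c "
from h import *
state();plan((.4826,-.2758,.12),-6)"
```

```text
t: 9.65
eef_pos: [0.5897, 0.0575, 0.0061]
orientation: [1.889, 2.509, 0.001]
contact_force: [-0.0, 0.6, -0.6]
finger_gap: 0.0853
grip_force: 0.0
t: 10.45
eef_pos: [0.5893, 0.0577, 0.0059]
orientation: [1.89, 2.509, 0.001]
contact_force: [-0.7, 0.7, 5.7]
finger_gap: 0.0346
grip_force: 24.3
t 10.45 eef [0.5893 0.0577 0.0059] yaw 16.0 gap 0.0346 grip 24.3 q7 0.4 F [-0.7  0.7  5.7]
offset [-0.291  -0.1946 -0.1143] twist 22.0
```

```bash
python3 -m handwheel '{"offset":[[0,0,-0.03],[0,0,-0.07],[-0.02,-0.014,-0.112],[-0.05,-0.034,-0.114],[-0.085,-0.057,-0.114],[-0.12,-0.08,-0.114],[-0.155,-0.104,-0.114],[-0.19,-0.127,-0.114],[-0.225,-0.15,-0.114],[-0.26,-0.174,-0.114],[-0.291,-0.1945,-0.114],[-0.291,-0.1945,-0.114]],"twist":[0,0,0,3,6,9,12,15,18,22,22,22],"gripper":[0.3,0.3,0.3,0.3,0.3,0.3,0.3,0.3,0.3,0.3,0.3,0.3]}' >/dev/null
python3 -m handwheel '{"offset":[[0,0,0],[0,0,0],[0,0,0]],"twist":[0,0,0],"gripper":[0.3,0.3,0.3]}'
python3 -c "
from h import *
state();plan((.4826,-.2758,.0065),-6)"
```

```text
t: 11.95
eef_pos: [0.4833, -0.2742, 0.1192]
orientation: [-2.331, -2.105, -0.001]
contact_force: [-0.1, 0.8, 0.1]
finger_gap: 0.034
grip_force: 25.0
t 11.95 eef [ 0.4833 -0.2742  0.1192] yaw -5.8 gap 0.034 grip 25.0 q7 0.64 F [-0.1  0.8  0.1]
offset [-0.0017 -0.0005  0.1127] twist 0.2
```

```bash
python3 -m handwheel '{"offset":[[0,0,0.03],[0,0,0.06],[0,0,0.085],[0,0,0.1],[0,0,0.108],[0,0,0.1125],[0,0,0.1125],[0,0,0.1125]],"twist":[0,0,0,0,0,0,0,0],"gripper":[0.3,0.3,0.3,0.3,0.3,0.3,0.3,0.3]}'
python3 -m handwheel '{"offset":[[0,0,0],[0,0,0],[0,0,0],[0,0,0],[0,0,0],[0,0,-0.03],[0,0,-0.07],[0,0,-0.11],[0,0,-0.15],[0,0,-0.19],[0,0,-0.19],[0,0,-0.19]],"twist":[0,0,0,0,0,0,0,0,0,0,0,0],"gripper":[0.6,0.8,1,1,1,1,1,1,1,1,1,1]}' 
python3 -c "
from h import *
state();plan((.6,.006,.2),-74);plan((.6,.006,.2),106)"
```

```text
t: 12.75
eef_pos: [0.4831, -0.2759, 0.0075]
orientation: [2.333, 2.103, 0.001]
contact_force: [-0.3, 0.4, -0.1]
finger_gap: 0.0345
grip_force: 25.0
t: 13.95
eef_pos: [0.483, -0.2758, 0.1975]
orientation: [2.332, 2.102, 0.002]
contact_force: [0.3, 0.4, -0.6]
finger_gap: 0.0851
grip_force: 0.0
t 13.95 eef [ 0.483  -0.2758  0.1975] yaw -5.9 gap 0.0851 grip 0.0 q7 0.59 F [ 0.3  0.4 -0.6]
offset [ 0.2924  0.0872 -0.0024] twist 68.1
offset [ 0.2924  0.0872 -0.0024] twist -111.9
```

```bash
python3 -m handwheel '{"offset":[[0.03,0.008,0],[0.06,0.017,0],[0.09,0.026,0],[0.12,0.035,0],[0.15,0.044,0],[0.18,0.053,0],[0.21,0.062,0],[0.24,0.071,0],[0.27,0.08,0],[0.292,0.087,0],[0.292,0.087,0],[0.292,0.087,0]],"twist":[6,12,18,24,31,38,45,52,60,68,68,68],"gripper":[1,1,1,1,1,1,1,1,1,1,1,1]}' >/dev/null
python3 -m handwheel '{"offset":[[0,0,0],[0,0,0],[0,0,0]],"twist":[0,0,0],"gripper":[1,1,1]}' >/dev/null
python3 -c "
from h import *
state()
im=read_camera('wrist');P=pose('wrist');np.savez('w4.npz',im=im,M=P[1],o=P[2])
cv2.imwrite('pics/w4.png',im[:,:,::-1])"
```

```text
t 15.45 eef [0.5992 0.0045 0.1969] yaw -74.0 gap 0.085 grip 0.0 q7 -0.88 F [ 0.4 -0.1  0.2]
```

View pics/w4.png

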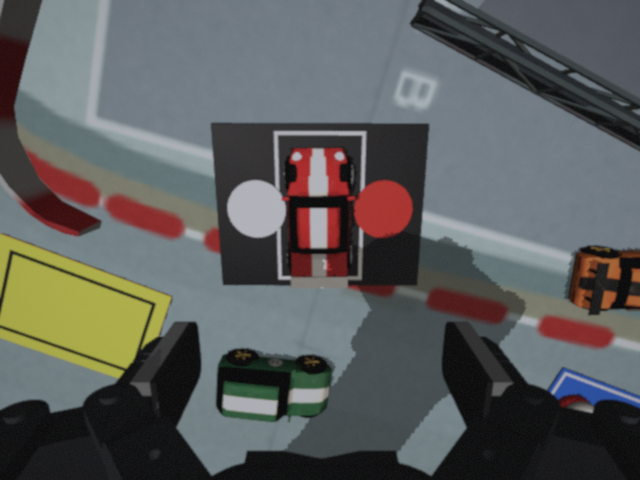

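The bay is bare apart from the red car: white spot (257,209), red spot (384,208), car axis near column 319 from nose (319,147) to tail (320,285). The green car is at (274,386).

```bash
python3 - <<'E'
from h import *
d=np.load("w4.npz");im=d["im"];P=(calibration("wrist"),d["M"],d["o"]);h=hsv(im)
red=cv2.bitwise_or(rng(h,(0,120,60),(8,255,255)),rng(h,(170,120,60),(180,255,255)))
s1=rect(P,red,.004,(356,175,420,242));s2=rect(P,rng(h,(0,0,120),(180,70,255)),.004,(222,175,290,242));print("red",s1,"white",s2,"mid",(s1[0]+s2[0])/2,np.linalg.norm(s1[0]-s2[0]))
c=np.array([.6029,.0058]);v=np.array([np.cos(np.radians(16)),np.sin(np.radians(16))]);u=np.array([v[1],-v[0]])
for n,p,z in(("nose",(319,147),.015),("nose",(319,147),.025),("tail top",(321,276),.04),("tail back",(321,288),.04),("tail low",(321,288),.02),("roof c",(319,224),.043),("wheel L",(287,170),.01),("wheel R",(353,168),.01)):
    w=cast(P,p,z)[0][:2]-c;print(n,z,"along",round(w@v*1000,1),"across",round(w@u*1000,1))
print("green",cast(P,[(219,395),(329,392),(275,355),(275,418)],.025).round(3).tolist())
E
```

```text
red (array([ 0.6174, -0.045 ]), array([48.8, 47. ]), 17.4, (356, 180, 58, 59)) white (array([0.5858, 0.0552]), array([54.7, 48.3]), 27.2, (227, 175, 59, 67)) mid [0.6016 0.0051] 0.10506474194514541
nose 0.015 along 50.8 across -1.0
nose 0.025 along 51.4 across -1.0
tail top 0.04 along -44.8 across 0.5
tail back 0.04 along -54.9 across 0.5
tail low 0.02 along -63.2 across 0.5
roof c 0.043 along -2.7 across -1.0
wheel L 0.01 along 32.8 across -26.3
wheel R 0.01 along 34.4 across 25.7
green [[0.42, 0.048, 0.025], [0.45, -0.046, 0.025], [0.473, 0.009, 0.025], [0.41, -0.007, 0.025]]
```

```bash
python3 -c "
from h import *
plan((.6006,.0052,.009),-74)"
python3 -m handwheel '{"offset":[[0.0015,-0.0005,0.04],[0.0015,-0.0005,0.08],[0.0015,-0.0005,0.12],[0.0015,-0.0005,0.15],[0.0015,-0.0005,0.17],[0.0015,-0.0005,0.183],[0.0015,-0.0005,0.1875],[0.0015,-0.0005,0.1875],[0.0015,-0.0005,0.1875]],"twist":[0,0,0,0,0,0,0,0,0],"gripper":[1,1,1,1,1,1,1,1,1]}' 
python3 -m handwheel '{"offset":[[0,0,0],[0,0,0],[0,0,0],[0,0,0],[0,0,0],[0,0,0],[0,0,0]],"twist":[0,0,0,0,0,0,0],"gripper":[0.35,0.35,0.35,0.35,0.35,0.35,0.35]}' 35
python3 -c "
from h import *
state();plan((.4503,.1907,.1),-7)"
```

```text
offset [ 0.0013 -0.      0.188 ] twist -0.0
t: 16.4
eef_pos: [0.6015, 0.0063, 0.0103]
orientation: [3.111, 0.438, 0.002]
contact_force: [0.9, -0.0, 1.6]
finger_gap: 0.0858
grip_force: 0.0
t: 17.1
eef_pos: [0.6012, 0.0065, 0.01]
orientation: [-3.111, -0.439, -0.002]
contact_force: [-1.5, -0.2, 5.6]
finger_gap: 0.0462
grip_force: 34.9
t 17.1 eef [0.6012 0.0065 0.01  ] yaw -73.9 gap 0.0462 grip 34.9 q7 -0.71 F [-1.5 -0.2  5.6]
offset [-0.0939 -0.2187 -0.0901] twist -66.9
```

```bash
python3 -m handwheel '{"offset":[[0,0,-0.03],[0,0,-0.06],[0,0,-0.09],[-0.015,-0.036,-0.09],[-0.03,-0.072,-0.09],[-0.045,-0.108,-0.09],[-0.06,-0.145,-0.09],[-0.075,-0.182,-0.09],[-0.094,-0.2185,-0.09],[-0.094,-0.2185,-0.09],[-0.094,-0.2185,-0.09],[-0.094,-0.2185,-0.09]],"twist":[0,0,-7,-15,-23,-31,-39,-47,-55,-62,-67,-67],"gripper":[0.35,0.35,0.35,0.35,0.35,0.35,0.35,0.35,0.35,0.35,0.35,0.35]}' >/dev/null
python3 -m handwheel '{"offset":[[0,0,0],[0,0,0],[0,0,0]],"twist":[0,0,0],"gripper":[0.35,0.35,0.35]}'
python3 -c "
from h import *
state()
im=read_camera('wrist');P=pose('wrist');np.savez('w5.npz',im=im,M=P[1],o=P[2])
cv2.imwrite('pics/w5.png',im[:,:,::-1])"
```

```text
t: 18.6
eef_pos: [0.4501, 0.1902, 0.0992]
orientation: [2.354, 2.08, -0.0]
contact_force: [-0.7, -0.7, -0.7]
finger_gap: 0.046
grip_force: 37.2
t 18.6 eef [0.4501 0.1902 0.0992] yaw -7.1 gap 0.046 grip 37.2 q7 -0.25 F [-0.7 -0.7 -0.7]
```

View pics/w5.png

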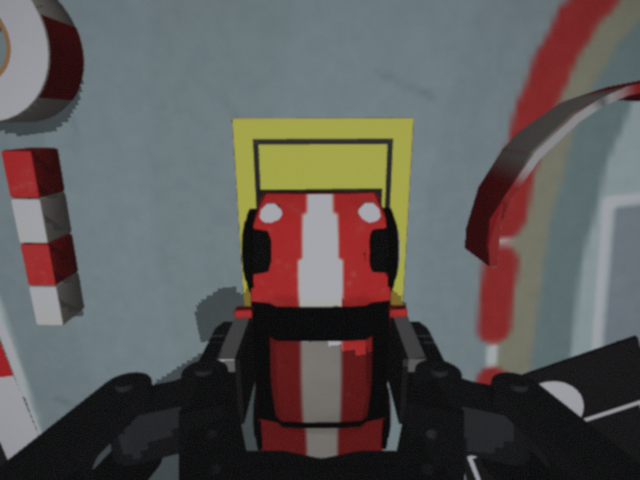

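The red car is held squarely in the pads; the yellow mat's far edge runs from (233,119) to (413,119), level in the picture.

```bash
python3 -c "
from h import *
d=np.load('w5.npz');P=(calibration('wrist'),d['M'],d['o'])
w=cast(P,[(233,118.5),(413,118.5)],.003)[:,:2];e=w[1]-w[0];print(w.round(4),np.linalg.norm(e),np.degrees(np.arctan2(e[1],e[0])))
e/=np.linalg.norm(e);n=np.array([-e[1],e[0]]);c=w.mean(0)-n*.075;print('centre',c)
plan((*(c+n*.001),.0105),np.degrees(np.arctan2(e[1],e[0])))"
```

```text
[[0.4107 0.2708]
 [0.5091 0.2587]] 0.09918455280273937 -7.014484527169634
centre [0.45074655 0.19027581]
offset [0.0011 0.0007 0.0887] twist -0.0
```

```bash
python3 -m handwheel '{"offset":[[0.001,0.0007,0.03],[0.001,0.0007,0.055],[0.001,0.0007,0.07],[0.001,0.0007,0.08],[0.001,0.0007,0.086],[0.001,0.0007,0.0885],[0.001,0.0007,0.0885],[0.001,0.0007,0.0885],[0.001,0.0007,0.0885]],"twist":[0,0,0,0,0,0,0,0,0],"gripper":[0.35,0.35,0.35,0.35,0.35,0.35,0.35,0.35,0.35]}'
python3 -m handwheel '{"offset":[[0,0,0],[0,0,0],[0,0,0],[0,0,0],[0,0,0],[0,0,-0.03],[0,0,-0.07],[0,0,-0.11],[0,0,-0.15],[0,0,-0.19],[0,0,-0.19],[0,0,-0.19]],"twist":[0,0,0,0,0,0,0,0,0,0,0,0],"gripper":[0.5,0.7,0.9,1,1,1,1,1,1,1,1,1]}' 
python3 -c "
from h import *
state();plan((.44,.003,.2),9)
im=read_camera('wrist');cv2.imwrite('pics/w6.png',im[:,:,::-1])"
```

```text
t: 19.55
eef_pos: [0.4512, 0.1916, 0.0113]
orientation: [2.352, 2.083, 0.001]
contact_force: [-0.3, 0.2, -1.7]
finger_gap: 0.046
grip_force: 37.2
t: 20.75
eef_pos: [0.451, 0.1917, 0.2015]
orientation: [-2.352, -2.083, -0.003]
contact_force: [-0.8, 0.0, -0.3]
finger_gap: 0.0853
grip_force: 0.0
t 20.75 eef [0.451  0.1917 0.2015] yaw -6.9 gap 0.0853 grip 0.0 q7 -0.34 F [-0.8  0.  -0.3]
offset [-0.1887  0.0118  0.0012] twist -15.9
```

View pics/w6.png

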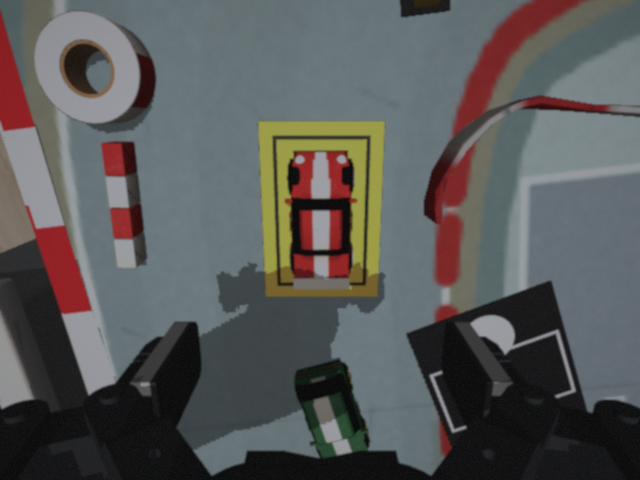

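The red car stands centred and lengthwise in the yellow mat's outline, between (320,150) and (320,288). The green car is at (332,410).

```bash
python3 -m handwheel '{"offset":[[-0.04,0.003,0],[-0.08,0.006,0],[-0.12,0.009,0],[-0.16,0.012,0],[-0.1885,0.012,0],[-0.1885,0.012,0],[-0.1885,0.012,0],[-0.1885,0.012,0],[-0.1885,0.012,0]],"twist":[-3,-6,-9,-12,-16,-16,-16,-16,-16],"gripper":[1,1,1,1,1,1,1,1,1]}'
python3 -c "
from h import *
state()
im=read_camera('wrist');P=pose('wrist');np.savez('w7.npz',im=im,M=P[1],o=P[2])
cv2.imwrite('pics/w7.png',im[:,:,::-1])"
```

```text
t: 21.7
eef_pos: [0.4399, 0.004, 0.2003]
orientation: [-2.037, -2.391, 0.001]
contact_force: [-0.2, -0.3, 0.1]
finger_gap: 0.0858
grip_force: 0.0
t 21.7 eef [0.4399 0.004  0.2003] yaw 9.1 gap 0.0858 grip 0.0 q7 0.27 F [-0.2 -0.3  0.1]
```

View pics/w7.png

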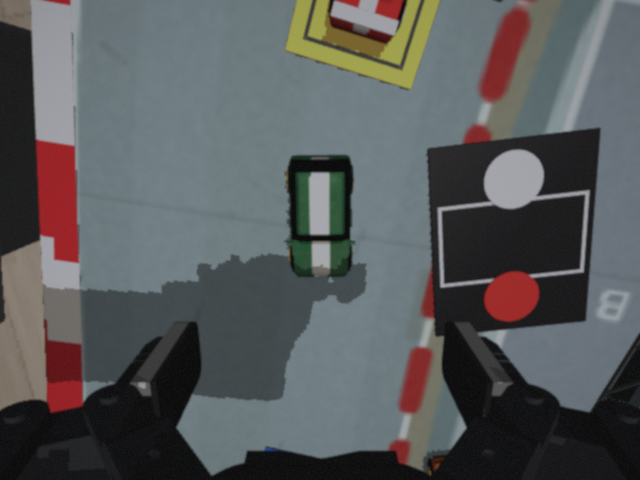

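The green car is upright in the view, centre column 320, from rear (320,155) to nose (320,277). The empty bay is at (514,232).

```bash
python3 -c "
from h import *
d=np.load('w7.npz');P=(calibration('wrist'),d['M'],d['o'])
for z in(.015,.025,.035):
  w=cast(P,[(320,155),(320,277)],z);print(z,w.round(4).tolist(),np.linalg.norm(w[1]-w[0]))
plan((.440,.0035,.006),9.2)"
```

```text
0.015 [[0.4307, 0.0514, 0.015], [0.4467, -0.0486, 0.015]] 0.10126407666241762
0.025 [[0.4306, 0.0522, 0.025], [0.4461, -0.0448, 0.025]] 0.09818739625276293
0.035 [[0.4305, 0.053, 0.035], [0.4456, -0.0409, 0.035]] 0.09511071584310826
offset [-0.0004  0.0002  0.1945] twist -0.1
```

```bash
python3 -m handwheel '{"offset":[[-0.0005,-0.001,0.04],[-0.0005,-0.001,0.08],[-0.0005,-0.001,0.12],[-0.0005,-0.001,0.15],[-0.0005,-0.001,0.175],[-0.0005,-0.001,0.188],[-0.0005,-0.001,0.193],[-0.0005,-0.001,0.193],[-0.0005,-0.001,0.193]],"twist":[0,0,0,0,0,0,0,0,0],"gripper":[1,1,1,1,1,1,1,1,1]}' 
python3 -m handwheel '{"offset":[[0,0,0],[0,0,0],[0,0,0],[0,0,0],[0,0,0],[0,0,0],[0,0,0]],"twist":[0,0,0,0,0,0,0],"gripper":[0.35,0.35,0.35,0.35,0.35,0.35,0.35]}' 35
python3 -c "
from h import *
state();plan((.6029,.0056,.1),-74)"
```

```text
t: 22.65
eef_pos: [0.4394, 0.0024, 0.0083]
orientation: [2.039, 2.39, 0.001]
contact_force: [-0.5, 0.5, 0.4]
finger_gap: 0.0857
grip_force: 0.0
t: 23.35
eef_pos: [0.4393, 0.0023, 0.0084]
orientation: [2.039, 2.389, 0.001]
contact_force: [-1.4, 0.3, 7.7]
finger_gap: 0.046
grip_force: 34.5
t 23.35 eef [0.4393 0.0023 0.0084] yaw 9.0 gap 0.046 grip 34.5 q7 0.51 F [-1.4  0.3  7.7]
offset [-0.0224  0.1622 -0.0914] twist 83.0
```

```bash
python3 -m handwheel '{"offset":[[0,0,-0.03],[0,0,-0.06],[0,0,-0.0915],[-0.004,0.03,-0.0915],[-0.008,0.06,-0.0915],[-0.012,0.09,-0.0915],[-0.017,0.12,-0.0915],[-0.0225,0.161,-0.0915],[-0.0225,0.161,-0.0915],[-0.0225,0.161,-0.0915],[-0.0225,0.161,-0.0915],[-0.0225,0.161,-0.0915]],"twist":[0,0,8,16,24,32,40,48,56,64,72,80],"gripper":[0.35,0.35,0.35,0.35,0.35,0.35,0.35,0.35,0.35,0.35,0.35,0.35]}' >/dev/null
python3 -m handwheel '{"offset":[[0,0,0],[0,0,0],[0,0,0],[0,0,0]],"twist":[3,3,3,3],"gripper":[0.35,0.35,0.35,0.35]}'
python3 -c "
from h import *
state();plan((.6018,.0053,.0118),-74)
im=read_camera('wrist');P=pose('wrist');np.savez('w8.npz',im=im,M=P[1],o=P[2])
cv2.imwrite('pics/w8.png',im[:,:,::-1])"
```

```text
t: 24.95
eef_pos: [0.6015, 0.0053, 0.0993]
orientation: [-3.11, -0.441, 0.0]
contact_force: [0.3, 0.5, -1.8]
finger_gap: 0.046
grip_force: 37.8
t 24.95 eef [0.6015 0.0053 0.0993] yaw -73.9 gap 0.046 grip 37.8 q7 -0.69 F [ 0.3  0.5 -1.8]
offset [0.0003 0.0001 0.0875] twist 0.1
```

View pics/w8.png

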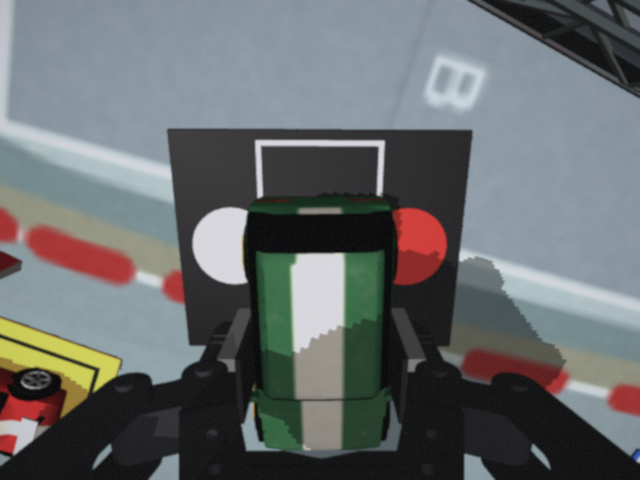

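The green car is held square above the bay, its axis at column 320, centred on the outline (257–385).

```bash
python3 -m handwheel '{"offset":[[0.0003,0,0.03],[0.0003,0,0.055],[0.0003,0,0.07],[0.0003,0,0.08],[0.0003,0,0.085],[0.0003,0,0.0875],[0.0003,0,0.0875],[0.0003,0,0.0875],[0.0003,0,0.0875]],"twist":[0,0,0,0,0,0,0,0,0],"gripper":[0.35,0.35,0.35,0.35,0.35,0.35,0.35,0.35,0.35]}'
python3 -m handwheel '{"offset":[[0,0,0],[0,0,0],[0,0,0],[0,0,0],[0,0,0],[0,0,-0.03],[0,0,-0.07],[0,0,-0.11],[0,0,-0.15],[0,0,-0.19],[0,0,-0.19],[0,0,-0.19]],"twist":[0,0,0,0,0,0,0,0,0,0,0,0],"gripper":[0.5,0.7,0.9,1,1,1,1,1,1,1,1,1]}' 
python3 -c "
from h import *
state();plan((.478,-.304,.2),-6)
im=read_camera('wrist');P=pose('wrist');np.savez('w9.npz',im=im,M=P[1],o=P[2])
cv2.imwrite('pics/w9.png',im[:,:,::-1])"
```

```text
t: 25.9
eef_pos: [0.6022, 0.0053, 0.0124]
orientation: [3.111, 0.439, 0.001]
contact_force: [0.7, 0.0, -1.9]
finger_gap: 0.0462
grip_force: 37.8
t: 27.1
eef_pos: [0.6021, 0.0054, 0.2024]
orientation: [-3.11, -0.439, -0.003]
contact_force: [-0.3, 0.7, -0.0]
finger_gap: 0.0852
grip_force: 0.0
t 27.1 eef [0.6021 0.0054 0.2024] yaw -73.9 gap 0.0852 grip 0.0 q7 -0.8 F [-0.3  0.7 -0. ]
offset [-0.2049  0.263   0.0021] twist -67.9
```

View pics/w9.png

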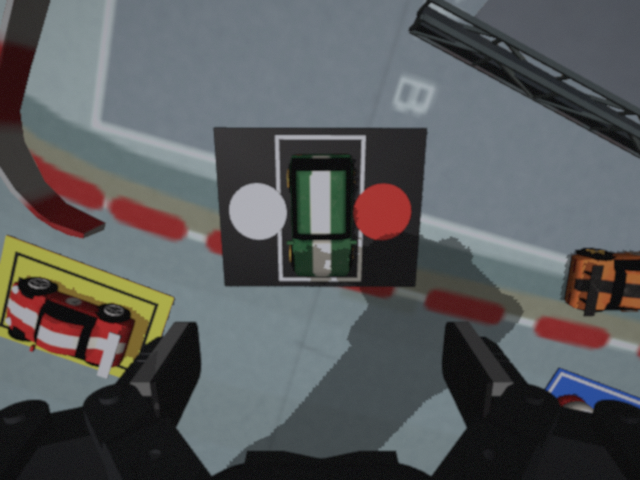

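The green car stands centred in the white outline (277–364, 137–280) and the orange car is untouched.

```bash
python3 -m handwheel '{"offset":[[-0.022,0.028,0],[-0.044,0.056,0],[-0.066,0.084,0],[-0.088,0.112,0],[-0.11,0.14,0],[-0.132,0.168,0],[-0.154,0.196,0],[-0.176,0.224,0],[-0.205,0.263,0],[-0.205,0.263,0],[-0.205,0.263,0],[-0.205,0.263,0]],"twist":[-6,-13,-20,-27,-34,-41,-48,-55,-62,-68,-68,-68],"gripper":[1,1,1,1,1,1,1,1,1,1,1,1]}' >/dev/null
python3 -m handwheel '{"offset":[[0,0,0],[0,0,0],[0,0,0]],"twist":[0,0,0],"gripper":[1,1,1]}' >/dev/null
python3 - <<'E'
from h import *
state();im=read_camera('wrist');P=pose('wrist');np.savez('w10.npz',im=im,M=P[1],o=P[2])
cv2.imwrite('pics/w10.png',im[:,:,::-1])
print(proj(P,[[.4768,-.3334,.039],[.4831,-.2759,.027]]))
plan((.4768,-.3334,.009),-6)
E
```

```text
t 28.65 eef [ 0.478  -0.3032  0.2016] yaw -5.9 gap 0.0855 grip 0.0 q7 0.7 F [ 0.4 -0.5  0.8]
[[324.19794863 259.91318953]
 [324.72598708 183.28692362]]
offset [-0.03    0.002   0.1927] twist 0.1
```

View pics/w10.png

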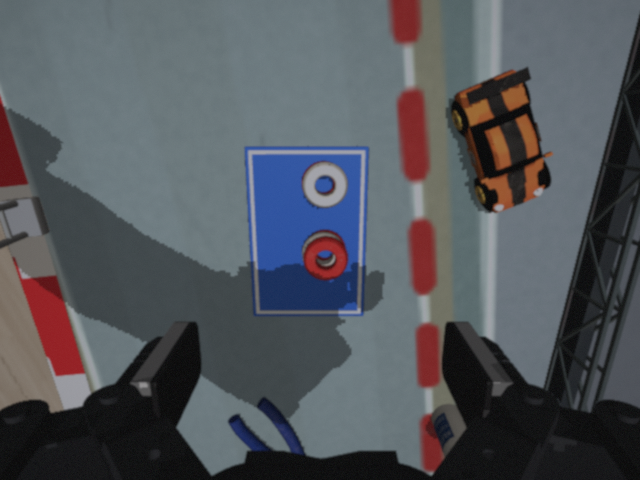

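Both stacks stand wholly on the blue mat, the short at (325,185) and the tall at (325,259), within about 1.5 px of prediction.

```bash
python3 -m handwheel '{"offset":[[-0.015,0.001,0.03],[-0.03,0.002,0.07],[-0.03,0.002,0.11],[-0.03,0.002,0.145],[-0.03,0.002,0.175],[-0.03,0.002,0.188],[-0.03,0.002,0.193],[-0.03,0.002,0.193],[-0.03,0.002,0.193]],"twist":[0,0,0,0,0,0,0,0,0],"gripper":[1,1,1,1,1,1,1,1,1]}' 
python3 -m handwheel '{"offset":[[0,0,0],[0,0,0],[0,0,0],[0,0,0],[0,0,0],[0,0,0],[0,0,0],[0,0,0]],"twist":[0,0,0,0,0,0,0,0],"gripper":[0.3,0.3,0.3,0.3,0.3,0.3,0.3,0.3]}' 25
python3 -c "
from h import *
state();plan((.6172,-.0446,.12),16)"
```

```text
t: 29.6
eef_pos: [0.4771, -0.3347, 0.0101]
orientation: [2.332, 2.102, 0.001]
contact_force: [0.0, -0.2, -0.2]
finger_gap: 0.0855
grip_force: 0.0
t: 30.4
eef_pos: [0.4765, -0.3342, 0.0094]
orientation: [2.334, 2.103, 0.001]
contact_force: [-1.3, 1.7, 6.4]
finger_gap: 0.0352
grip_force: 24.2
t 30.4 eef [ 0.4765 -0.3342  0.0094] yaw -6.0 gap 0.0352 grip 24.2 q7 0.9 F [-1.3  1.7  6.4]
offset [ 0.3026  0.1099 -0.1105] twist -22.0
```

```bash
python3 -m handwheel '{"offset":[[0,0,-0.03],[0,0,-0.07],[0,0,-0.11],[0.035,0.013,-0.1105],[0.07,0.026,-0.1105],[0.11,0.04,-0.1105],[0.15,0.054,-0.1105],[0.19,0.069,-0.1105],[0.23,0.084,-0.1105],[0.27,0.099,-0.1105],[0.302,0.11,-0.1105],[0.302,0.11,-0.1105]],"twist":[0,0,0,-3,-6,-9,-12,-15,-18,-22,-22,-22],"gripper":[0.3,0.3,0.3,0.3,0.3,0.3,0.3,0.3,0.3,0.3,0.3,0.3]}' >/dev/null
python3 -m handwheel '{"offset":[[0,0,0],[0,0,0],[0,0,0],[0,0,0]],"twist":[0,0,0,0],"gripper":[0.3,0.3,0.3,0.3]}'
python3 -c "
from h import *
state();plan((.6175,-.0456,.011),16)"
```

```text
t: 32.0
eef_pos: [0.6168, -0.0465, 0.1195]
orientation: [1.892, 2.508, -0.0]
contact_force: [-1.1, 0.0, -0.3]
finger_gap: 0.0347
grip_force: 25.1
t 32.0 eef [ 0.6168 -0.0465  0.1195] yaw 15.9 gap 0.0347 grip 25.1 q7 0.6 F [-1.1  0.  -0.3]
offset [0.0007 0.0009 0.1085] twist -0.1
```

```bash
python3 -m handwheel '{"offset":[[0.0007,0.0009,0.03],[0.0007,0.0009,0.06],[0.0007,0.0009,0.085],[0.0007,0.0009,0.098],[0.0007,0.0009,0.105],[0.0007,0.0009,0.1085],[0.0007,0.0009,0.1085],[0.0007,0.0009,0.1085],[0.0007,0.0009,0.1085]],"twist":[0,0,0,0,0,0,0,0,0],"gripper":[0.3,0.3,0.3,0.3,0.3,0.3,0.3,0.3,0.3]}'
python3 -m handwheel '{"offset":[[0,0,0],[0,0,0],[0,0,0],[0,0,0],[0,0,0],[0,0,-0.03],[0,0,-0.07],[0,0,-0.11],[0,0,-0.15],[0,0,-0.15],[0,0,-0.15]],"twist":[0,0,0,0,0,0,0,0,0,0,0],"gripper":[0.6,0.8,1,1,1,1,1,1,1,1,1]}' 
python3 -c "
from h import *
state();plan((.4831,-.2770,.16),-6)"
```

```text
t: 32.9
eef_pos: [0.6183, -0.0443, 0.0117]
orientation: [1.889, 2.509, 0.001]
contact_force: [0.7, -0.7, -0.5]
finger_gap: 0.0349
grip_force: 25.1
t: 34.0
eef_pos: [0.6182, -0.0441, 0.1616]
orientation: [1.889, 2.509, 0.002]
contact_force: [1.1, -0.6, -0.0]
finger_gap: 0.0855
grip_force: 0.0
t 34.0 eef [ 0.6182 -0.0441  0.1616] yaw 16.1 gap 0.0855 grip 0.0 q7 0.58 F [ 1.1 -0.6 -0. ]
offset [-0.1864 -0.1942  0.0013] twist 22.1
```

```bash
python3 -m handwheel '{"offset":[[-0.03,-0.031,0],[-0.06,-0.062,0],[-0.09,-0.093,0],[-0.12,-0.124,0],[-0.15,-0.155,0],[-0.1865,-0.194,0],[-0.1865,-0.194,0],[-0.1865,-0.194,0],[-0.1865,-0.194,0],[-0.1865,-0.194,0]],"twist":[4,8,12,16,20,22,22,22,22,22],"gripper":[1,1,1,1,1,1,1,1,1,1]}' >/dev/null
python3 -c "
from h import *
state();plan((.4831,-.2770,.0065),-6)"
```

```text
t 35.0 eef [ 0.4836 -0.2754  0.1601] yaw -5.8 gap 0.0854 grip 0.0 q7 0.71 F [-0.3  0.2 -0.2]
offset [-0.0018 -0.0002  0.1536] twist 0.2
```

```bash
python3 -m handwheel '{"offset":[[-0.0005,0,0.04],[-0.0005,0,0.08],[-0.0005,0,0.115],[-0.0005,0,0.137],[-0.0005,0,0.149],[-0.0005,0,0.1535],[-0.0005,0,0.1535],[-0.0005,0,0.1535]],"twist":[0,0,0,0,0,0,0,0],"gripper":[1,1,1,1,1,1,1,1]}' 
python3 -m handwheel '{"offset":[[0,0,0],[0,0,0],[0,0,0],[0,0,0],[0,0,0],[0,0,0],[0,0,0],[0,0,0]],"twist":[0,0,0,0,0,0,0,0],"gripper":[0.3,0.3,0.3,0.3,0.3,0.3,0.3,0.3]}' 25
python3 -c "
from h import *
state();plan((.5885,.056,.12),16)"
```

```text
t: 35.8
eef_pos: [0.4836, -0.2778, 0.0083]
orientation: [2.332, 2.102, 0.001]
contact_force: [0.6, 0.2, 0.4]
finger_gap: 0.0857
grip_force: 0.0
t: 36.6
eef_pos: [0.4832, -0.2777, 0.008]
orientation: [2.333, 2.102, 0.001]
contact_force: [-0.3, 1.0, 7.6]
finger_gap: 0.0344
grip_force: 24.1
t 36.6 eef [ 0.4832 -0.2777  0.008 ] yaw -6.0 gap 0.0344 grip 24.1 q7 0.85 F [-0.3  1.   7.6]
offset [ 0.3428  0.0702 -0.1119] twist -22.0
```

```bash
python3 -m handwheel '{"offset":[[0,0,-0.03],[0,0,-0.07],[0,0,-0.11],[0.035,0.007,-0.112],[0.075,0.015,-0.112],[0.115,0.023,-0.112],[0.155,0.032,-0.112],[0.195,0.04,-0.112],[0.235,0.048,-0.112],[0.275,0.056,-0.112],[0.315,0.065,-0.112],[0.3425,0.07,-0.112]],"twist":[0,0,0,-3,-6,-9,-12,-15,-18,-22,-22,-22],"gripper":[0.3,0.3,0.3,0.3,0.3,0.3,0.3,0.3,0.3,0.3,0.3,0.3]}' >/dev/null
python3 -m handwheel '{"offset":[[0,0,0],[0,0,0],[0,0,0],[0,0,0],[0,0,0]],"twist":[0,0,0,0,0],"gripper":[0.3,0.3,0.3,0.3,0.3]}'
python3 -c "
from h import *
state();plan((.5885,.0557,.0095),16)"
```

```text
t: 38.3
eef_pos: [0.5879, 0.0546, 0.1195]
orientation: [1.892, 2.508, -0.0]
contact_force: [-0.8, -0.6, -0.2]
finger_gap: 0.0338
grip_force: 25.0
t 38.3 eef [0.5879 0.0546 0.1195] yaw 15.9 gap 0.0338 grip 25.0 q7 0.46 F [-0.8 -0.6 -0.2]
offset [0.0009 0.0009 0.11  ] twist -0.1
```

Earlier descents here drifted +1.5 mm in tool x while settling, so I command no lateral shift.

```bash
python3 -m handwheel '{"offset":[[0,0,0.03],[0,0,0.06],[0,0,0.085],[0,0,0.1],[0,0,0.106],[0,0,0.1095],[0,0,0.1095],[0,0,0.1095],[0,0,0.1095]],"twist":[0,0,0,0,0,0,0,0,0],"gripper":[0.3,0.3,0.3,0.3,0.3,0.3,0.3,0.3,0.3]}'
python3 -m handwheel '{"offset":[[0,0,0],[0,0,0],[0,0,0],[0,0,0],[0,0,0],[0,0,-0.03],[0,0,-0.07],[0,0,-0.11],[0,0,-0.15],[0,0,-0.19],[0,0,-0.19],[0,0,-0.19]],"twist":[0,0,0,0,0,0,0,0,0,0,0,0],"gripper":[0.6,0.8,1,1,1,1,1,1,1,1,1,1]}' 
python3 -m handwheel '{"offset":[[-0.03,0,0],[-0.05,0,0],[-0.05,0,0],[-0.05,0,0]],"twist":[0,0,0,0],"gripper":[1,1,1,1]}' >/dev/null
python3 - <<'E'
from h import *
state();im=read_camera('wrist');P=pose('wrist')
c=proj(P,[[.6025,.0055,.02]])[0];print(c)
q=proj(P,[[.6172,-.0448,.004],[.6172,-.0448,.04],[.5884,.0555,.004],[.5884,.0555,.028]]);print(q.round(1).tolist())
x,y=(c-[110,100]).astype(int);print("crop origin",x,y)
cv2.imwrite('pics/w11.png',cv2.resize(im[y:y+200,x:x+220,::-1],None,fx=3,fy=3,interpolation=cv2.INTER_CUBIC))
E
```

```text
t: 39.2
eef_pos: [0.5885, 0.0559, 0.0106]
orientation: [1.889, 2.509, 0.001]
contact_force: [0.4, 0.7, -0.8]
finger_gap: 0.0338
grip_force: 25.0
t: 40.4
eef_pos: [0.5883, 0.0559, 0.2005]
orientation: [1.889, 2.509, 0.002]
contact_force: [0.5, -0.0, -0.9]
finger_gap: 0.0854
grip_force: 0.0
t 40.8 eef [0.6011 0.0077 0.1983] yaw 16.0 gap 0.0854 grip 0.0 q7 0.49 F [-1.  -0.1 -0.4]
[322.98501033 222.18226295]
[[323.1, 276.4], [323.2, 293.0], [323.4, 153.9], [323.5, 156.5]]
crop origin 212 122
```

View pics/w11.png

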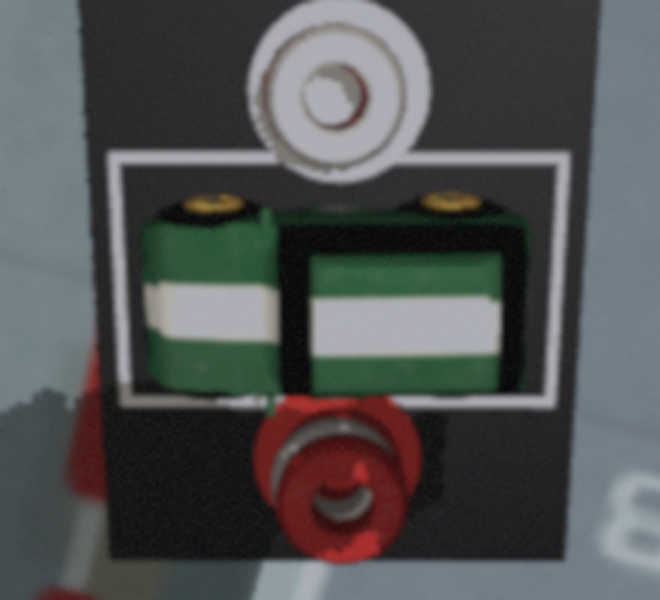

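The short stack's top (336,98) sits centred on its white spot. The tall stack's top at (343,499) is about 1 mm along and 2–3 mm towards the car from where its spot centre puts it, so I'll re-grasp and nudge it.

```bash
python3 -c "
from h import *
plan((.6179,-.0435,.0115),16)"
python3 -m handwheel '{"offset":[[-0.027,0.002,0.03],[-0.0545,0.002,0.06],[-0.0545,0.002,0.09],[-0.0545,0.002,0.1],[-0.0545,0.002,0.1],[-0.0545,0.002,0.1]],"twist":[0,0,0,0,0,0],"gripper":[1,1,1,1,1,1]}'
python3 -c "
from h import *
state();plan((.6179,-.0435,.0115),16)"
```

```text
offset [-0.0548  0.0021  0.1869] twist 0.1
t: 41.45
eef_pos: [0.6193, -0.0429, 0.1006]
orientation: [1.888, 2.511, 0.001]
contact_force: [0.4, 0.7, 0.2]
finger_gap: 0.0855
grip_force: 0.0
t 41.45 eef [ 0.6193 -0.0429  0.1006] yaw 16.1 gap 0.0855 grip 0.0 q7 0.63 F [0.4 0.7 0.2]
offset [-0.0002 -0.0015  0.0891] twist 0.1
```

```bash
python3 -m handwheel '{"offset":[[0,-0.0015,0.03],[0,-0.0015,0.06],[0,-0.0015,0.08],[0,-0.0015,0.087],[0,-0.0015,0.089],[0,-0.0015,0.089],[0,-0.0015,0.089]],"twist":[0,0,0,0,0,0,0],"gripper":[1,1,1,1,1,1,1]}'
python3 -m handwheel '{"offset":[[0,0,0],[0,0,0],[0,0,0],[0,0,0],[0,0,0],[0,0,0],[0,0,0],[0,0,0],[0,0,-0.003],[0,0,-0.003],[0,0,-0.003]],"twist":[0,0,0,0,0,0,0,0,0,0,0],"gripper":[0.3,0.3,0.3,0.3,0.3,0.3,0.3,0.3,0.3,0.3,0.3]}' 25
python3 -c "
from h import *
state()"
```

```text
t: 42.15
eef_pos: [0.6183, -0.0445, 0.0122]
orientation: [1.888, 2.509, 0.002]
contact_force: [0.4, -0.1, 0.3]
finger_gap: 0.0854
grip_force: 0.0
t: 43.25
eef_pos: [0.6174, -0.0445, 0.0138]
orientation: [1.89, 2.51, -0.0]
contact_force: [-0.2, -0.1, 0.8]
finger_gap: 0.035
grip_force: 24.9
t 43.25 eef [ 0.6174 -0.0445  0.0138] yaw 16.0 gap 0.035 grip 24.9 q7 0.69 F [-0.2 -0.1  0.8]
```

```bash
python3 -m handwheel '{"offset":[[-0.0022,0,0],[-0.0022,0,0],[-0.0022,0,0.001],[-0.0022,0,0.002],[-0.0022,0,0.002],[-0.0022,0,0.002]],"twist":[0,0,0,0,0,0],"gripper":[0.3,0.3,0.3,0.3,0.3,0.3]}'
python3 -m handwheel '{"offset":[[0,0,0],[0,0,0],[0,0,0],[0,0,0],[0,0,0],[0,0,-0.03],[0,0,-0.07],[0.01,0,-0.11],[0.03,0,-0.15],[0.054,0,-0.19],[0.054,0,-0.19],[0.054,0,-0.19]],"twist":[0,0,0,0,0,0,0,0,0,0,0,0],"gripper":[0.6,0.8,1,1,1,1,1,1,1,1,1,1]}' 
python3 -m handwheel '{"offset":[[0,0,0],[0,0,0],[0,0,0]],"twist":[0,0,0],"gripper":[1,1,1]}' >/dev/null
python3 - <<'E'
from h import *
state();im=read_camera('wrist');P=pose('wrist');h=hsv(im)
red=cv2.bitwise_or(rng(h,(0,120,40),(8,255,255)),rng(h,(170,120,40),(180,255,255)))
q=proj(P,[[.6172,-.0448,.004],[.6172,-.0448,.04]]);print(q.round(1).tolist())
x,y=q[1].astype(int)
m=np.zeros_like(red);m[y-55:y+40,x-45:x+45]=red[y-55:y+40,x-45:x+45]
for r in range(y-50,y+40,6):
    c=np.flatnonzero(m[r]);print(r,(c.min(),c.max(),(c.min()+c.max())/2) if len(c) else None)
ys=np.flatnonzero(m.any(1));print("rows",ys.min(),ys.max())
print("predicted bottom edge of top face",proj(P,[[.6172+.2756*.0185,-.0448-.9613*.0185,.04]]))
T=read_camera('top');cv2.imwrite('pics/end.png',T[:,:,::-1]);h=hsv(T);P=pose('top')
r2=cv2.bitwise_or(rng(h,(0,120,60),(8,255,255)),rng(h,(170,120,60),(180,255,255)))
print("top tall",rect(P,r2,.03,(288,180,325,222)))
E
```

```text
t: 43.85
eef_pos: [0.6179, -0.0466, 0.0117]
orientation: [-1.89, -2.51, 0.0]
contact_force: [1.0, 0.1, -0.3]
finger_gap: 0.0349
grip_force: 24.9
t: 45.05
eef_pos: [0.6033, 0.006, 0.2026]
orientation: [1.887, 2.51, 0.002]
contact_force: [0.0, -1.0, -0.6]
finger_gap: 0.0854
grip_force: 0.0
t 45.35 eef [0.6026 0.0045 0.2007] yaw 16.0 gap 0.0856 grip 0.0 q7 0.5 F [ 0.4 -1.  -0.3]
[[322.5, 270.7], [322.6, 286.6]]
236 None
242 None
248 (np.int64(307), np.int64(339), np.float64(323.0))
254 (np.int64(303), np.int64(346), np.float64(324.5))
260 (np.int64(297), np.int64(349), np.float64(323.0))
266 (np.int64(295), np.int64(351), np.float64(323.0))
272 (np.int64(295), np.int64(351), np.float64(323.0))
278 (np.int64(297), np.int64(350), np.float64(323.5))
284 (np.int64(302), np.int64(346), np.float64(324.0))
290 (np.int64(302), np.int64(345), np.float64(323.5))
296 (np.int64(304), np.int64(343), np.float64(323.5))
302 (np.int64(310), np.int64(337), np.float64(323.5))
308 None
314 None
320 None
rows 248 306
predicted bottom edge of top face [[322.53814677 307.98171072]]
top tall (array([ 0.6114, -0.0454]), array([50.1, 48. ]), -33.8, (289, 186, 29, 29))
```

```bash
python3 -c "
from station import *
print(sign_off())"
```

```text
the job is handed in; nothing more can be done
None
```

The job is handed in at about 45 s: the red car is centred on the yellow mat, the green car is in the bay, and both stacks are back on their spots, each within about 1–2 mm of its middle. The orange car was not touched.

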